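# Set the casting frame to the block

## Task

Set the casting frame to the wooden block: take the block out of its rack and stand it upright on the frame's floor with the longer edge of its base running from end wall to end wall, swing the clamp lever fully free before moving the carriage, push the carriage until the block is snug between both walls, and swing the lever fully back to lock the carriage there. Then lift the block out without shifting the setting and stand it upright, well inside the edges of the plywood board, with the lever still locked. Set the block down rather than dropping it, and leave the bottle, cup and brush where they are.

Things in the scene. Friction and masses are not known exactly. Their poses are not given: they have to be found in the camera images.
- frame: Casting frame fixed to the bench. Origin: underside; y axis along the slide. Plywood floor 130 (x) x 280 x 12 mm; low guide rails at x = -60 and +60 mm (10 mm wide, tops z = 30 mm). Fixed aluminium end wall: inner face at y = -135 mm, 110 mm wide, 12 mm thick, top z = 102 mm. The sliding wall faces it: 108 mm wide, 12 mm thick, same top.
- carriage (a joint): Carriage with the sliding wall, m: 0 = fully open, grows towards the fixed wall (frame -y), range 0 to 0.105. Sliding wall's face at frame y = 0.010 - value; clear gap = 0.145 - value. Behind the wall: grey block 90 mm long, top z = 44 mm. Held fast by the locked lever, slides with about 3 N when it is free.
- carriage_knob (a point): Top centre of the upright round wooden push knob on the carriage, 28 mm diameter, 50 mm tall (z = 44 to 94 mm), 42 mm behind the sliding wall's face (30 mm behind its back).
- lever (a joint): Clamp lever on the carriage, vertical axis, rad: 0 = locked (points to frame -x, square across the slide), grows clockwise seen from above (the post swings towards frame +y, away from the walls) to the stop at 1.1 = fully free. Clamps below about 0.45; stays where left; takes about 3 N at the post.
- lever_post (a point): Top centre of the upright round black post at the lever's free end, 20 mm diameter, 50 mm tall (z = 57 to 107 mm), 80 mm from the lever's axis. The flat bare-steel lever arm below it is 16 mm wide, z = 48 to 57 mm.
- lever_axis (a point): Top of the lever's hub on its turning axis, z = 60 mm, 80 mm behind the sliding wall's face.
- block: Loose plain wooden setting block standing on end, 56 mm long (its x) x 40 mm wide (its y) x 90 mm tall (its z), about 0.14 kg. Origin: centre of its underside. It starts in the rack.
- rack: Plywood rack fixed to the bench. Origin: centre of underside. Base 110 x 90 x 10 mm (block stands on it), two upright cheeks at y = -29 and +29 mm (12 mm thick, 50 mm long, tops z = 100 mm, flush with the block), inner gap 46 mm. They cover the block's 56 mm wide faces; its 40 mm wide end faces (to rack +x and -x) are open.
- board: Bare plywood board lying fixed on the bench, 140 x 140 x 12 mm (top at z = 12 mm). Origin: centre of its underside.
- bottle: Bystander: red plastic bottle with white cap, 68 mm diameter, 170 mm tall, standing. Origin: centre of its underside.
- cup: Bystander: white paper cup, 76 mm diameter at the rim, 85 mm tall, standing. Origin: centre of its underside.
- brush: Bystander: brush about 190 mm long lying on the bench beyond the frame. Origin: centre of its underside.
Not all that is in view belongs to the job. Of the things like the block, leave any that is black or turquoise; of the rest the smaller one is meant.

How it is judged:
On the way, in this order (a step that is already met when the one before it is completed fails the run):
1. the clamp lever is swung free (past 0.8 rad) with the carriage still within 8 mm of where it started (value of joint lever above 0.8 rad and distance of lever_axis from where it was at the start of the episode below 0.008 m), for 0.1 s.
2. the block stands on the frame's floor, longer edge of its base along the slide, snug between both walls (at most 3 mm play), with the lever locked (below 0.2 rad) (value of joint lever below 0.2 rad and value of joint carriage between 0.086 and 0.0915 m and z of block in the frame of frame between 0.008 and 0.016 m and y of block in the frame of frame between -0.112 and -0.102 m and x of block in the frame of frame between -0.04 and 0.04 m and angle between the x axis of block and the y axis of frame, either way round below 0.08 rad and angle between block's own z axis and vertical below 0.06 rad), for 0.2 s.
At the end, for the whole second after the job is handed in: The carriage stands where the gap is the block's 56 mm side (within about +3 / -2.5 mm), the lever is locked (below 0.2 rad), and the block stands upright, released and at rest on the plywood board, its centre within 60 mm of the board's centre along both board axes (value of joint lever below 0.2 rad and value of joint carriage between 0.086 and 0.0915 m and x of block in the frame of board between -0.06 and 0.06 m and y of block in the frame of board between -0.06 and 0.06 m and z of block in the frame of board between 0.009 and 0.015 m and angle between block's own z axis and vertical below 0.06 rad and linear speed of block below 0.02 m/s); the robot touches nothing.
It fails at once if the block is dropped or thrown (moves faster than 0.5 m/s out of the fingers) (contact force between the fingers and block below 0.05 N and linear speed of block above 0.5 m/s).
It fails at once if the bottle is moved more than 30 mm or tipped (distance of bottle from where it was at the start of the episode above 0.03 m or angle between bottle's own z axis and vertical above 0.4 rad).
It fails at once if the cup is moved more than 30 mm or tipped (distance of cup from where it was at the start of the episode above 0.03 m or angle between cup's own z axis and vertical above 0.4 rad).
It fails at once if the brush is moved more than 30 mm (distance of brush from where it was at the start of the episode above 0.03 m).
It also fails if it takes over 72 s, if anything falls off the work surface, if the arm or the gripper's body presses on something with over 40 N, if the wrist force passes 120 N, or if a joint passes its speed limit or range.

## Robot

A 6-joint arm with a two-finger parallel gripper is mounted at the origin on the work surface. World frame = base frame: x ahead of the robot, y to its left, z up, the work surface at z = 0. Lengths are in m, angles in rad, forces in N, time in s.
With the tool pointing down it reaches from about 0.35 to 0.975 m from the base axis. Payload 4.9 kg.
Tool frame: the origin (TCP) lies midway between the tips of the shut fingers; the grasp point (between the pads) lies 19 mm behind it (ctrl.hold_point_z is the distance from the TCP to the grasp point, in m); z points along the fingers, y is the line along which they close (so a half turn about z gives the same grasp; the last joint's range is limited). The gripper opens to 85 mm and grips with 20 to 120 N. Pads are 22 mm wide; open, the fingers measure 114 mm over their backs; the gripper's body (76 mm by 85 mm) begins 54 mm behind the grasp point. The pads swing forward as they close: fully open they stand 13 mm farther back than shut.
Start: joints at [-1.441, 0.053, 1.613, -0, 1.476, -0.119], TCP at [0.154, -0.606, 0.209] pointing down, gripper open.
Joint ranges: [-3.01, 3.01], [-1.01, 2.22], [0.06, 2.58], [-1.02, 4.17], [0.09, 2.62], [-3.14, 3.14]. Speed limits (rad/s): [2.57, 2.57, 3.14, 3.14, 3.14, 3.14].

## Interface

Orientations are given as a rotation vector (axis times angle).
In Python, from station import status, viewer, finish_job, ctrl gives the robot as it stands.
- The arm moves only by the shell command python3 -m jog 'ROWS' [FORCE]. ROWS is JSON, a list of rows, each a list of 7 numbers: the turn, a rotation vector about the tool's x, y, z each as a share of 5 degrees, from -1 to 1, then the shift along the tool's x, y, z each as a share of 30 mm, from -1 to 1, then the opening, from -1 (shut) to 1 (fully open). A call has 1 to 5 rows; each row shifts and turns the commanded pose from where the row before left it, along the tool's axes as they then stand; what a row does not reach is not made up. A row lasts 1/8 s, in which the tool goes at most 62.5 mm and 10.7 degrees, less where a joint would pass 70% of its speed; a pose out of reach is approached as far as the arm can. A call with a number of a shift or a turn outside -1 to 1 is refused whole. A call with a gripper value outside its range is refused whole. The fingers move at their own pace and stop on an object; FORCE is the grip in N (left out, the last holds). Time passes only in rows, so rows that do not move let the fingers close. It gives the time, the measured TCP pose, the force, the opening and the grip force at its end, in the units of the state.
- status.get_obs(): the state, without advancing time (a new reading comes with each control period).
- viewer.get_image(name): name is "scene" or "top"; returns a dict with "img" (480x640x3 uint8, red, green, blue), "fovy" (degrees; the focal length in pixels is half the picture's height over the tangent of half this angle, whatever the lens; pixels are square), "cx", "cy" (the principal point, pixels), "rvec" (rotation vector, rad) and "tvec" (3), from world to camera coordinates, as OpenCV has them. Camera axes: x right, y down, z forward; pixel columns grow to the right and rows downward; lengths in m; the calibration is good to about 2 mm. A picture is of the moment at which its call begins. There is no depth.
- finish_job(): hands the job in; it is judged then, once.
The state is a dict: "t": time; "q": joint angles; "dq": joint speeds; "effort": joint torques, N m; "tool_pos": TCP position; "tool_rot": TCP orientation; "contact_force": force on the tool from outside, world axes, zero at the start; "wrist_torque": the same for the moment, N m; "opening": finger opening in m; "grip_force": force on a finger pad.
Only numpy, scipy, OpenCV 4.12 (cv2) and the standard library are available. Lean on these libraries where they do the work, as an engineer would, in place of code of your own. Each camera call takes 0.05 s, during which the arm holds its last target. There are 200 camera calls.

## Working session

There is one attempt and no reset: what is moved stays moved. The work goes in short steps, Python scripts to look and compute and a shell command to move; the robot and the scene stay as the last step left them, time stands still between calls to the robot, and variables do not carry over. Pictures are saved under pics/ and viewed, at most 10 in all, crops included, and the job is handed in when it is done.

```bash
ls; mkdir -p pics; python3 - <<'E'
from station import status, viewer, ctrl
import cv2
o=status.get_obs(); print(o['t'],o['tool_pos'],o['tool_rot'],o['opening'],ctrl.hold_point_z)
for n in('scene','top'):
    d=viewer.get_image(n); cv2.imwrite(f'pics/{n}0.png',d['img'][:,:,::-1]); print(n,d['fovy'],d['cx'],d['cy'],d['rvec'],d['tvec'])
E
```

```text
pics
0.0 [ 0.15380267 -0.60507834  0.20774083] [-3.11522111e+00 -3.89539564e-01  2.22561616e-05] 0.08536396462415465 0.0187
scene 57.16474342314139 321.93948885385214 235.82816423729395 [ 0.88173461  2.6683752  -0.91565564] [ 0.4608017  -0.17401768  1.20088616]
top 45.41337607146481 314.09982789907025 243.7937985066089 [ 2.15092591 -2.17358471  0.11998459] [-0.03369762  0.53171142  1.5419244 ]
```

View pics/scene0.png

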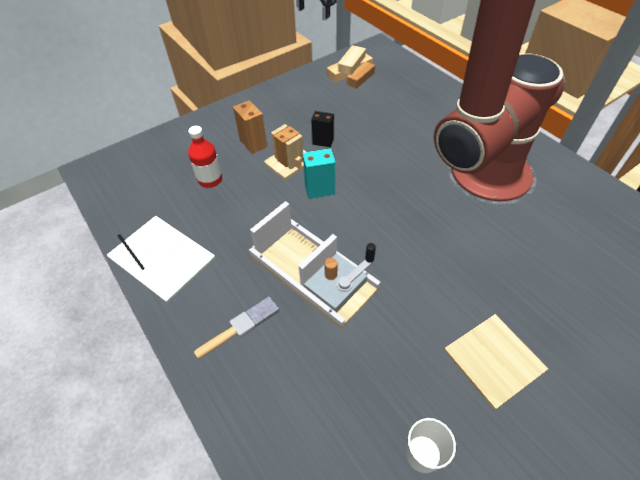

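View pics/top0.png

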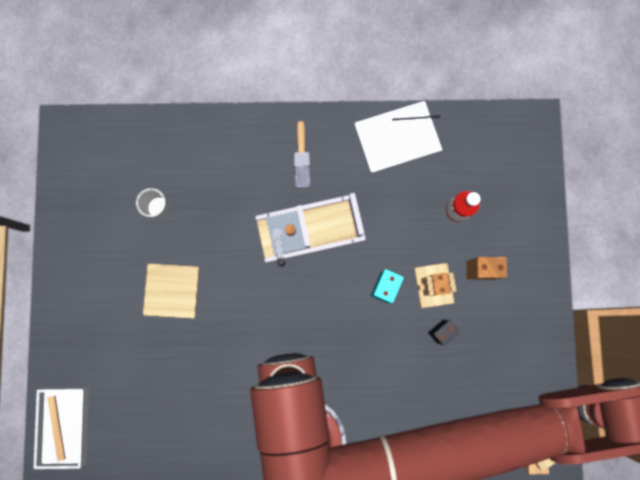

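The scene view shows the block in its rack (288,150), the frame (315,265), the lever post (370,252), the board (496,360), the cup (430,445), the bottle (205,160) and the brush (240,325). In the top view, the rack is at (436,285), the frame at (310,228), the post at (281,262) and the board at (171,291). I'll enlarge both.

```bash
cat > h.py <<'E'
import numpy as np, cv2
from scipy.spatial.transform import Rotation as R
from station import viewer,status
def cam(n):
    d=viewer.get_image(n); f=240/np.tan(np.radians(d['fovy'])/2)
    d['K']=np.array([[f,0,d['cx']],[0,f,d['cy']],[0,0,1]]); d['R']=cv2.Rodrigues(np.array(d['rvec']))[0]; d['t']=np.array(d['tvec'])
    d['P']=d['K']@np.c_[d['R'],d['t']]; return d
def plane(d,px,z):
    px=np.atleast_2d(px).astype(float); r=np.c_[px,np.ones(len(px))]@np.linalg.inv(d['K']).T@d['R']; c=-d['R'].T@d['t']
    return c+r*((z-c[2])/r[:,2:3])
def tri(a,pa,b,pb):
    X=cv2.triangulatePoints(a['P'],b['P'],np.array(pa,float).reshape(2,1),np.array(pb,float).reshape(2,1)); return (X[:3]/X[3]).ravel()
def proj(d,X):
    x=np.c_[np.atleast_2d(X),np.ones(len(np.atleast_2d(X)))]@d['P'].T; return x[:,:2]/x[:,2:]
def crop(d,x,y,w,h,s,fn):
    cv2.imwrite(fn,cv2.resize(d['img'][y:y+h,x:x+w,::-1],None,fx=s,fy=s,interpolation=cv2.INTER_CUBIC))
E
python3 - <<'E'
from h import *
crop(cam('top'),250,185,210,130,3.8,'pics/t1.png'); crop(cam('scene'),235,95,160,230,2.6,'pics/s1.png')
E
```

```text
(no output)
```

View pics/t1.png

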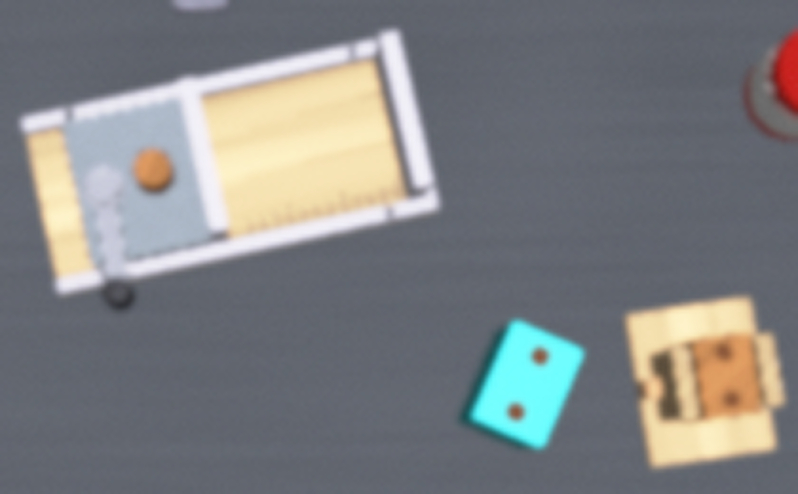

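View pics/s1.png

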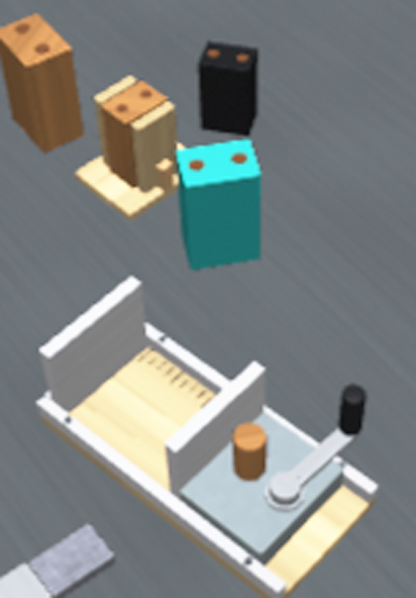

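The crops show these features. In the top crop: knob (153,168), hub (104,183), post (118,292), fixed-wall top ends (390,34)/(424,190) and block dots (724,351)/(731,398). The scene crop shows the same features, so I'll triangulate them.

```bash
python3 - <<'E'
from h import *
T=cam('top');S=cam('scene')
t=lambda u,v:((u+.5)/3.8-.5+250,(v+.5)/3.8-.5+185)
s=lambda u,v:((u+.5)/2.6-.5+235,(v+.5)/2.6-.5+95)
pts=dict(knob=((153,167),(250,435)),post=((118,293),(353,393)),hub=((104,183),(286,488)),
d1=((724,351),(122,108)),d2=((731,398),(147,94)),fwU=((390,34),(46,353)),fwL=((428,193),(137,285)),
swU=((188,82),(172,445)),swL=((218,236),(261,371)),railU=((23,124),(277,592)),railL=((60,288),(373,491)))
W={}
for k,(a,b) in pts.items():
    W[k]=tri(T,t(*a),S,s(*b)); e=np.linalg.norm(proj(T,W[k])-t(*a)); print(k,W[k].round(4),'err',e.round(2))
# refine dots/knob/post with colour
def show(d,n,lo,hi,mn):
    h=cv2.cvtColor(d['img'],cv2.COLOR_RGB2HSV); m=cv2.inRange(h,lo,hi); c,l,st,ce=cv2.connectedComponentsWithStats(m)
    for i in range(1,c):
        if st[i,4]>=mn: print(n,st[i],ce[i].round(1))
for d,n in((T,'top'),(S,'scene')):
    show(d,n+' wood',(8,60,150),(28,160,255),600)
np.save('w.npy',W,allow_pickle=True)
fw=(W['fwU']+W['fwL'])/2; sw=(W['swU']+W['swL'])/2; print('gap',np.linalg.norm((fw-sw)[:2])-.012, 'widths',np.linalg.norm(W['fwU']-W['fwL']),np.linalg.norm(W['swU']-W['swL']),'dots',np.linalg.norm(W['d1']-W['d2']))
for a,b in(('fwU','fwL'),('swU','swL'),('railU','railL')): v=W[a]-W[b];print('yaw',np.degrees(np.arctan2(v[1],v[0])))
v=sw-fw;print('yaw',np.degrees(np.arctan2(-v[0],v[1])));v=W['d1']-W['d2'];print('block yaw',np.degrees(np.arctan2(v[1],v[0])))
E
```

```text
knob [0.5651 0.0243 0.0924] err 0.12
post [0.4772 0.0479 0.1027] err 0.1
hub [0.5586 0.0616 0.0544] err 0.48
d1 [ 0.4327 -0.3658  0.1005] err 0.13
d2 [ 0.4005 -0.3694  0.1   ] err 0.21
fwU [ 0.6555 -0.1413  0.0997] err 0.21
fwL [ 0.546  -0.1671  0.0879] err 0.14
swU [ 0.6233 -0.0007  0.1004] err 0.12
swL [ 0.5173 -0.0211  0.0914] err 0.27
railU [0.6085 0.1211 0.0227] err 0.34
railL [0.4877 0.0948 0.0229] err 0.03
top wood [ 304  201   53   46 1574] [330.7 223. ]
top wood [ 143  264   56   54 2658] [170.7 290.5]
top wood [ 415  264   41   44 1305] [435.5 285.2]
top wood [ 587  308   53   76 1049] [601.8 335.8]
scene wood [ 374    0   98   54 1290] [431.9  23.5]
scene wood [ 541    0   85   41 1921] [587.3  17.1]
scene wood [ 159   21  152   60 1528] [228.4  52.7]
scene wood [ 445  315  103   94 3275] [492.  364.3]
gap 0.13455169256886162 widths 0.11314561691186824 0.10829658118503557 dots 0.032448692327733536
yaw 13.22881808852482
yaw 10.900223053877715
yaw 12.285637795536166
yaw 11.997604636905962
block yaw 6.418801381778182
```

```bash
python3 - <<'E'
from h import *
T=cam('top');S=cam('scene')
t=lambda u,v:((u+.5)/3.8-.5+250,(v+.5)/3.8-.5+185)
s=lambda u,v:((u+.5)/2.6-.5+235,(v+.5)/2.6-.5+95)
# (nominal z, top px, scene px, frame xy)
P=dict(fwU=(.102,(390,34),(46,353),(55,-141)),fwL=(.102,(428,193),(137,285),(-55,-141)),railU=(.03,(23,124),(277,590),(60,140)),railL=(.03,(60,288),(373,489),(-60,140)),
swU=(.102,(188,82),(172,445),None),swL=(.102,(218,236),(261,371),None),knob=(.094,(153,167),(250,435),None),hub=(.06,(104,183),(286,488),None),post=(.107,(118,293),(353,393),None),d1=(.1,(724,351),(122,108),None),d2=(.1,(731,398),(147,94),None))
A=[];B=[];G={}
for k,(z,a,b,f) in P.items():
    p=plane(T,[t(*a)],z)[0][:2]; q=plane(S,[s(*b)],z)[0][:2]; G[k]=(p+q)/2; print(k,p.round(4),q.round(4))
    if f: A+=[np.array(f)/1e3]*2; B+=[p,q]
A=np.array(A);B=np.array(B);a0=A.mean(0);b0=B.mean(0)
H=(A-a0).T@(B-b0); th=np.arctan2(H[0,1]-H[1,0],H[0,0]+H[1,1]); M=np.array([[np.cos(th),-np.sin(th)],[np.sin(th),np.cos(th)]])
o=b0-M@a0; print('frame',o,np.degrees(th)); print('resid mm',((B-(A@M.T+o))@M*1e3).round(1).tolist())
for k in G: print(k,'in frame mm',((G[k]-o)@M*1e3).round(1))
np.savez('fr.npz',o=o,M=M,th=th)
# board, rack base
for d,(x,y,w,h),z,n in((T,(135,255,72,70),.012,'board'),(S,(435,305,120,105),.012,'board'),(T,(408,255,55,58),.01,'rack')):
    m=np.zeros((480,640),np.uint8); hs=cv2.cvtColor(d['img'],cv2.COLOR_RGB2HSV); m[y:y+h,x:x+w]=cv2.inRange(hs,(5,50,120),(30,255,255))[y:y+h,x:x+w]
    c=max(cv2.findContours(m,0,2)[0],key=cv2.contourArea); g=plane(d,c[:,0],z)[:,:2]; r=cv2.minAreaRect((g*1e3).astype(np.float32)); print(n,r)
E
```

```text
fwU [ 0.6555 -0.1415] [ 0.6555 -0.139 ]
fwL [ 0.5439 -0.1657] [ 0.5525 -0.1564]
railU [0.6066 0.121 ] [0.6109 0.1214]
railL [0.487  0.0942] [0.4898 0.0961]
swU [ 0.6232 -0.0009] [0.6234 0.0007]
swL [ 0.5156 -0.0207] [ 0.5231 -0.0155]
knob [0.5651 0.024 ] [0.5654 0.0256]
hub [0.5588 0.0603] [0.5593 0.0658]
post [0.4766 0.0479] [0.4797 0.0498]
d1 [ 0.433  -0.3661] [ 0.4321 -0.3659]
d2 [ 0.4009 -0.3698] [ 0.3999 -0.3687]
frame [ 0.57510529 -0.02075392] 11.633060675904044
resid mm [[-0.6, 6.5], [-0.1, 9.0], [-4.8, 5.3], [5.5, 12.7], [-0.6, -7.6], [3.7, -8.0], [-3.1, -9.6], [-0.0, -8.3]]
fwU in frame mm [  54.7 -133.2]
fwL in frame mm [ -54.7 -132. ]
railU in frame mm [ 61.6 132.2]
railL in frame mm [-61.5 131. ]
swU in frame mm [51.4 10.5]
swL in frame mm [-54.1  13.8]
knob in frame mm [-0.5 46.6]
hub in frame mm [ 1.2 85.3]
post in frame mm [-80.9  87.7]
d1 in frame mm [-209.2 -309.4]
d2 in frame mm [-241.4 -306.1]
board ((408.80975341796875, 356.2822265625), (144.37637329101562, 143.43475341796875), 85.8706283569336)
board ((411.5770568847656, 357.9890441894531), (141.2458038330078, 144.69744873046875), 85.75518798828125)
rack ((417.11456298828125, -372.9737548828125), (113.62037658691406, 104.98197937011719), 8.024016380310059)
```

```bash
cat >> h.py <<'E'
FR=np.load('fr.npz') if __import__('os').path.exists('fr.npz') else None
def f2w(x,y): return FR['M']@np.array([x,y])/1e3+FR['o']
def go(x,y,z,ya,turn_first=True):
    """units for a move to TCP x,y,z with tool y at world angle ya (deg)"""
    o=status.get_obs(); r=R.from_rotvec(o['tool_rot']); m=r.as_matrix()
    print('t %.2f at %s ya %.2f tilt %.2f op %.4f F %s'%(o['t'],np.round(o['tool_pos'],4),np.degrees(np.arctan2(m[1,1],m[0,1])),np.degrees(np.arccos(-m[2,2])),o['opening'],np.round(o['contact_force'],1)))
    a=np.radians(ya); Y=np.array([np.cos(a),np.sin(a),0]); Z=np.array([0,0,-1.]); G=np.c_[np.cross(Y,Z),Y,Z]
    tv=(r.inv()*R.from_matrix(G)).as_rotvec(degrees=True)/5; d=np.array([x,y,z])-o['tool_pos']
    print('turn',tv.round(2),'shift after',(G.T@d/.03).round(2),'shift before',(m.T@d/.03).round(2))
E
python3 -c "
from h import *
p=f2w(-81,87.5);print(p);go(*p,.2,-78.2)"
```

```text
[0.47812533 0.04861566]
t 0.40 at [ 0.1539 -0.6057  0.2088] ya -75.75 tilt 0.02 op 0.0854 F [-0.1  0.7  0.2]
turn [-0.    0.    0.49] shift after [ 15.04 -19.14   0.29] shift before [ 15.85 -18.48   0.3 ]
```

```bash
python3 -m jog '[[0,0,0.49,0,0,0,0.1],[0,0,0,0.75,-0.957,0,0.1],[0,0,0,0.75,-0.957,0,0.1],[0,0,0,0.75,-0.957,0,0.1],[0,0,0,0.75,-0.957,0,0.1]]' 40
for i in 1 2; do :; done
python3 -m jog '[[0,0,0,0.75,-0.957,0,0.1],[0,0,0,0.75,-0.957,0,0.1],[0,0,0,0.75,-0.957,0,0.1],[0,0,0,0.75,-0.957,0,0.1],[0,0,0,0.75,-0.957,0,0.1]]'
python3 -m jog '[[0,0,0,0.75,-0.957,0,0.1],[0,0,0,0.75,-0.957,0,0.1],[0,0,0,0.75,-0.957,0,0.1],[0,0,0,0.75,-0.957,0,0.1],[0,0,0,0.75,-0.957,0,0.1]]'
python3 -m jog '[[0,0,0,0.75,-0.957,0,0.1],[0,0,0,0.75,-0.957,0,0.1],[0,0,0,0.75,-0.957,0,0.1],[0,0,0,0.75,-0.957,0,0.1],[0,0,0,0.75,-0.957,0,0.1]]'
python3 -c "
from h import *
p=f2w(-81,87.5);go(*p,.075,-78.2)"
```

```text
t: 1.02
tool_pos: [0.2189, -0.4739, 0.2091]
tool_rot: [3.125, 0.323, 0.0]
contact_force: [0.5, -0.4, 0.2]
opening: 0.047
grip_force: 0.0
t: 1.65
tool_pos: [0.2997, -0.3103, 0.2092]
tool_rot: [3.124, 0.323, 0.001]
contact_force: [-0.0, -0.6, 0.4]
opening: 0.047
grip_force: 0.0
t: 2.28
tool_pos: [0.3805, -0.1468, 0.2093]
tool_rot: [3.124, 0.323, 0.001]
contact_force: [0.6, 0.1, -0.1]
opening: 0.0471
grip_force: 0.0
t: 2.9
tool_pos: [0.4612, 0.0169, 0.2092]
tool_rot: [3.125, 0.323, 0.001]
contact_force: [0.1, -0.3, -0.4]
opening: 0.047
grip_force: 0.0
t 2.90 at [0.4612 0.0169 0.2092] ya -78.18 tilt 0.04 op 0.0470 F [ 0.1 -0.3 -0.4]
turn [ 0.   -0.01  0.  ] shift after [ 0.77 -0.92  4.47] shift before [ 0.76 -0.92  4.48]
```

```bash
python3 -m jog '[[0,0,0,0.76,-0.92,0.5,0.1],[0,0,0,0,0,1,0.1],[0,0,0,0,0,1,0.1],[0,0,0,0,0,1,0.1],[0,0,0,0,0,0.97,0.1]]'
python3 -m jog '[[0,0,0,0,0,0,0.1]]'
python3 -c "
from h import *
crop(cam('scene'),300,210,120,110,5,'pics/s2.png')"
```

```text
t: 3.52
tool_pos: [0.4774, 0.0474, 0.0741]
tool_rot: [3.125, 0.323, 0.001]
contact_force: [-0.1, 0.4, 0.3]
opening: 0.0471
grip_force: 0.0
t: 3.65
tool_pos: [0.4752, 0.0475, 0.0724]
tool_rot: [-3.124, -0.323, 0.009]
contact_force: [0.7, -0.4, -0.2]
opening: 0.0473
grip_force: 0.0
```

View pics/s2.png

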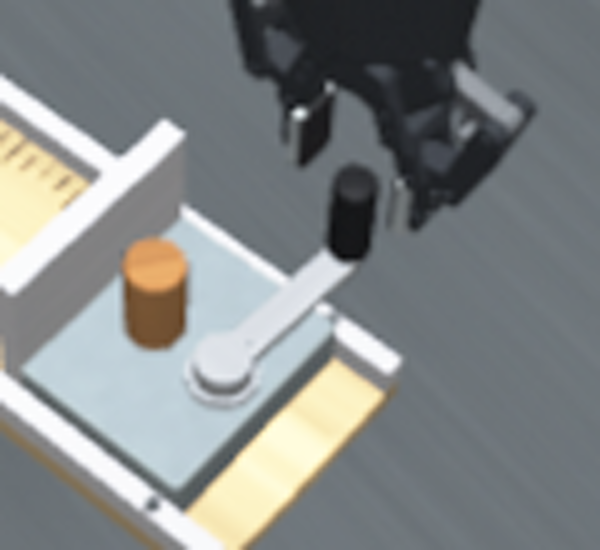

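The post (352,180 to 350,255 in the crop) is between the fingertips at (305,160) and (410,225). I'll check the TCP projection against this.

```bash
python3 -c "
from h import *
S=cam('scene');p=f2w(-81,87.5)
c=lambda X:((proj(S,X)[0]-[300,210]+.5)*5-.5).round(0)
o=status.get_obs();r=R.from_rotvec(o['tool_rot']).as_matrix();x=o['tool_pos'];print(x,c(x))
for s in(-1,1):
  for b in (0,.0065):print(c(x+r[:,1]*s*.0235-r[:,2]*b))
print(c([*p,.107]),c([*p,.075]),c([*p,.057]))
go(*p,.068,-78.2)"
```

```text
[0.47788284 0.04734524 0.07574272] [349. 218.]
[392. 248.]
[393. 239.]
[306. 189.]
[307. 180.]
[355. 178.] [350. 222.] [347. 245.]
t 3.75 at [0.4779 0.0473 0.0757] ya -78.19 tilt 0.05 op 0.0470 F [0.  0.3 0.1]
turn [ 0.   -0.01  0.  ] shift after [ 0.02 -0.04  0.26] shift before [ 0.02 -0.04  0.26]
```

```bash
python3 -m jog '[[0,0,0,0,-0.25,0.26,0.1],[0,0,0,0,-0.2,0,0.1],[0,0,1,0.04,-0.233,0,0.1],[0,0,1,0.04,-0.233,0,0.1],[0,0,1,0.04,-0.233,0,0.1]]'
python3 -c "
from h import *
a=np.radians(15);import math
q=[-80*math.cos(a)+13.5*math.sin(a), 80*math.sin(a)+13.5*math.cos(a)]
p=f2w(-1+q[0],87.5+q[1]);go(*p,.067,-93.2)"
```

```text
t: 4.38
tool_pos: [0.4764, 0.082, 0.0679]
tool_rot: [3.139, -0.091, 0.003]
contact_force: [1.6, -2.0, 0.3]
opening: 0.047
grip_force: 0.8
t 4.38 at [0.4764 0.082  0.0679] ya -93.33 tilt 0.13 op 0.0470 F [ 1.6 -2.   0.3]
turn [ 0.01 -0.02 -0.03] shift after [ 0.03 -0.03  0.03] shift before [ 0.03 -0.03  0.03]
```

```bash
python3 -m jog '[[0,0,1,0.04,-0.233,0,0.1],[0,0,1,0.04,-0.233,0,0.1],[0,0,1,0.04,-0.233,0,0.1],[0,0,1,0.04,-0.233,0,0.1],[0,0,1,0.04,-0.233,0,0.1]]'
python3 -m jog '[[0,0,1,0.04,-0.233,0,0.1],[0,0,1,0.04,-0.233,0,0.1],[0,0,1,0.04,-0.233,0,0.1],[0,0,1,0.04,-0.233,0,0.1]]'
python3 -c "
from h import *
a=np.radians(60);import math
q=[-80*math.cos(a)+13.5*math.sin(a), 80*math.sin(a)+13.5*math.cos(a)]
p=f2w(-1+q[0],87.5+q[1]);go(*p,.067,-138.2)
crop(cam('top'),250,185,120,90,6,'pics/t2.png')"
```

```text
t: 5.0
tool_pos: [0.4901, 0.1142, 0.0679]
tool_rot: [3.045, -0.768, 0.003]
contact_force: [0.9, -2.1, 0.1]
opening: 0.0465
grip_force: 0.9
t: 5.5
tool_pos: [0.5099, 0.134, 0.0677]
tool_rot: [2.865, -1.285, 0.002]
contact_force: [0.3, -3.1, 0.3]
opening: 0.0468
grip_force: 0.9
t 5.50 at [0.5099 0.134  0.0677] ya -138.32 tilt 0.09 op 0.0468 F [ 0.3 -3.1  0.3]
turn [ 0.01 -0.02 -0.02] shift after [ 0.09 -0.08  0.02] shift before [ 0.09 -0.08  0.02]
```

View pics/t2.png

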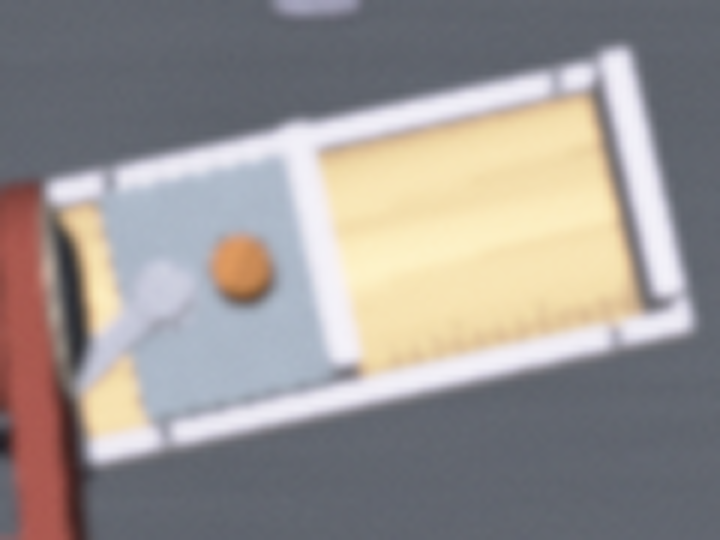

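The lever is at about 60° with the knob still at (242,268), so the carriage hasn't moved. I'll finish the swing to the stop and then retreat.

```bash
python3 -m jog '[[0,0,0.6,0.03,-0.15,0,0.1],[0,0,0,0,-0.08,0,0.1],[0,0,0,0,-0.04,0,0.1]]'
python3 -m jog '[[0,0,0,0,0.35,0,0.1],[0,0,0,0,0,-1,0.2],[0,0,0,0,0,-1,0.4],[0,0,0,0,0,-1,1],[0,0,0,0,0,-1,1]]'
python3 -c "
from h import *
go(.4165,-.3677,.2,-172.8);print(status.get_obs()['q'])"
```

```text
t: 5.92
tool_pos: [0.5145, 0.1379, 0.0672]
tool_rot: [2.831, -1.353, -0.005]
contact_force: [-8.1, -4.1, 6.8]
opening: 0.047
grip_force: 4.8
t: 6.55
tool_pos: [0.508, 0.132, 0.1881]
tool_rot: [-2.833, 1.355, -0.001]
contact_force: [0.7, 0.3, 1.0]
opening: 0.0857
grip_force: 0.0
t 6.55 at [0.508  0.132  0.1881] ya -141.13 tilt 0.08 op 0.0857 F [0.7 0.3 1. ]
turn [-0.02  0.    6.33] shift after [16.14  5.11 -0.4 ] shift before [11.06 12.83 -0.41]
[ 1.12169040e-01 -1.76653259e-01  1.86710604e+00  4.96336625e-04
  1.44985941e+00  2.57530198e+00]
```

```bash
python3 -m jog '[[0,0,0,0.85,0.985,-0.1,1],[0,0,0,0.85,0.985,-0.1,1],[0,0,0,0.85,0.985,-0.1,1],[0,0,0,0.85,0.985,-0.1,1],[0,0,0,0.85,0.985,0,1]]' >/dev/null
python3 -m jog '[[0,0,0,0.85,0.985,0,1],[0,0,0,0.85,0.985,0,1],[0,0,0,0.85,0.985,0,1],[0,0,0,0.85,0.985,0,1],[0,0,0,0.85,0.985,0,1]]' > /dev/null
python3 -m jog '[[0,0,0.9,0.85,0.985,0,1],[0,0,0.9,0.85,0.985,0,1],[0,0,0.9,0.85,0.985,0,1],[0,0,0.9,0,0,0,1],[0,0,0.9,0,0,0,1]]'
python3 -m jog '[[0,0,0.9,0,0,0,1],[0,0,0.9,0,0,0,1]]'
python3 -c "
from h import *
go(.4165,-.3677,.13,-172.8)"
```

```text
t: 8.43
tool_pos: [0.4073, -0.3653, 0.1991]
tool_rot: [-2.511, 1.887, -0.002]
contact_force: [0.1, 0.2, 0.1]
opening: 0.0853
grip_force: 0.0
t: 8.68
tool_pos: [0.4076, -0.3648, 0.1991]
tool_rot: [-2.357, 2.077, -0.002]
contact_force: [-0.1, 0.2, 0.1]
opening: 0.0855
grip_force: 0.0
t 8.68 at [ 0.4076 -0.3648  0.1991] ya -172.79 tilt 0.07 op 0.0855 F [-0.1  0.2  0.1]
turn [-0.01 -0.01  0.  ] shift after [ 0.13 -0.28  2.3 ] shift before [ 0.13 -0.28  2.3 ]
```

```bash
python3 -m jog '[[0,0,0,0.13,-0.28,0.3,1],[0,0,0,0,0,1,1],[0,0,0,0,0,1,1],[0,0,0,0,0,1,1],[0,0,0,0,0,1,1]]'
python3 -m jog '[[0,0,0,0,0,0.2,1],[0,0,0,0,0,0,-1],[0,0,0,0,0,0,-1],[0,0,0,0,0,0,-1],[0,0,0,0,0,0,-1]]' 40
python3 -c "
from h import *
crop(cam('scene'),235,85,120,120,4.5,'pics/s3.png')
go(.4165,-.3677,.2,-172.8)"
```

```text
t: 9.3
tool_pos: [0.4167, -0.3674, 0.0685]
tool_rot: [-2.36, 2.073, -0.0]
contact_force: [-0.4, -0.0, -0.2]
opening: 0.0854
grip_force: 0.0
t: 9.93
tool_pos: [0.4174, -0.3688, 0.0659]
tool_rot: [2.358, -2.075, 0.005]
contact_force: [-0.7, -0.3, 5.2]
opening: 0.055
grip_force: 43.4
t 9.97 at [ 0.4174 -0.3688  0.0659] ya -172.69 tilt 0.20 op 0.0548 F [-0.6 -0.3  5.8]
turn [-0.02 -0.03  0.02] shift after [-0.04  0.02 -4.47] shift before [-0.03  0.02 -4.47]
```

View pics/s3.png

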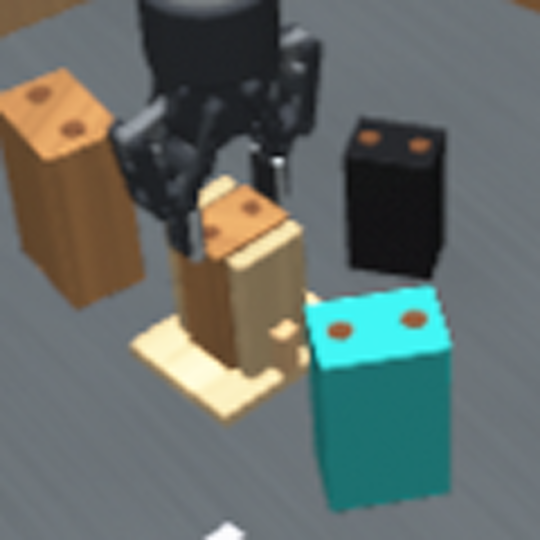

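The gripper holds the block at a 55 mm opening and 43 N, with the tips only about 15–20 mm below its top at (210,230). I'll regrasp deeper before lifting.

```bash
python3 -m jog '[[0,0,0,0,0,0,0.6],[0,0,0,0,0,0,0.6],[0,0,0,0,0,0.37,0.6],[0,0,0,0,0,0,-1],[0,0,0,0,0,0,-1]]' 40
python3 -m jog '[[0,0,0,0,0,0,-1],[0,0,0,0,0,0,-1],[0,0,0,0,0,-0.3,-1],[0,0,0,0,0,-0.7,-1],[0,0,0,0,0,-1,-1]]'
python3 -m jog '[[0,0,0,0,0,-1,-1],[0,0,0,0,0,-1,-1],[0,0,0,0,0,-0.7,-1],[0,0,-1,0,0,0,-1],[0,0,-1,0,0,0,-1]]'
python3 -m jog '[[0,0,-1,0,0,0,-1],[0,0,-1,0,0,0,-1],[0,0,-1,0,0,0,-1],[0,0,-1,0,0,0,-1],[0,0,-1,0,0,0,-1]]'
python3 -m jog '[[0,0,-1,0,0,0,-1],[0,0,-1,0,0,0,-1],[0,0,-1,0,0,0,-1],[0,0,-1,0,0,0,-1],[0,0,-1,0,0,0,-1]]' >/dev/null
python3 -m jog '[[0,0,-1,0,0,0,-1],[0,0,-1,0,0,0,-1],[0,0,-1,0,0,0,-1],[0,0,-1,0,0,0,-1],[0,0,-1,0,0,0,-1]]'
python3 -c "
from h import *
p=f2w(0,-60);print(p);go(*p,.2,-78.2)"
```

```text
t: 10.6
tool_pos: [0.416, -0.3671, 0.0521]
tool_rot: [-2.358, 2.075, 0.003]
contact_force: [-0.9, -0.0, -2.1]
opening: 0.0549
grip_force: 42.5
t: 11.22
tool_pos: [0.416, -0.3671, 0.1133]
tool_rot: [-2.358, 2.075, 0.003]
contact_force: [0.5, -0.3, -1.7]
opening: 0.0557
grip_force: 42.7
t: 11.85
tool_pos: [0.4165, -0.3677, 0.1947]
tool_rot: [2.533, -1.858, 0.001]
contact_force: [0.3, -0.6, -3.5]
opening: 0.0554
grip_force: 42.9
t: 12.48
tool_pos: [0.4163, -0.3675, 0.194]
tool_rot: [-2.875, 1.266, 0.001]
contact_force: [-0.4, -1.3, -1.3]
opening: 0.0555
grip_force: 42.8
t: 13.72
tool_pos: [0.4163, -0.3675, 0.194]
tool_rot: [-3.14, -0.068, 0.0]
contact_force: [-0.6, -0.1, -2.1]
opening: 0.0551
grip_force: 42.8
[ 0.58720387 -0.07952146]
t 13.72 at [ 0.4163 -0.3675  0.194 ] ya -87.53 tilt 0.03 op 0.0551 F [-0.6 -0.1 -2.1]
turn [-0.    0.   -1.87] shift after [ 7.54 -8.23 -0.2 ] shift before [ 6.1  -9.34 -0.2 ]
```

```bash
python3 -m jog '[[0,0,-0.935,0,0,0,-1],[0,0,-0.935,0,0,0,-1],[0,0,0,0.5,-0.6,0,-1],[0,0,0,0.84,-0.9,0,-1],[0,0,0,0.84,-0.9,0,-1]]' >/dev/null
python3 -m jog '[[0,0,0,0.84,-0.9,0,-1],[0,0,0,0.84,-0.9,0,-1],[0,0,0,0.84,-0.9,0,-1],[0,0,0,0.84,-0.9,0,-1],[0,0,0,0.84,-0.9,0,-1]]' >/dev/null
python3 -m jog '[[0,0,0,0.84,-0.9,0,-1],[0,0,0,0.32,-0.43,0,-1],[0,0,0,0,0,1,-1],[0,0,0,0,0,0.5,-1],[0,0,0,0,0,0,-1]]'
python3 -c "
from h import *
p=f2w(0,-60);go(*p,.057,-78.2)
crop(cam('scene'),235,170,160,160,3.75,'pics/s4.png')"
```

```text
t: 15.6
tool_pos: [0.5866, -0.0803, 0.1471]
tool_rot: [-3.124, -0.318, 0.006]
contact_force: [0.5, -0.7, -2.1]
opening: 0.0553
grip_force: 42.9
t 15.60 at [ 0.5866 -0.0803  0.1471] ya -78.39 tilt 0.23 op 0.0553 F [ 0.5 -0.7 -2.1]
turn [-0.02  0.04 -0.04] shift after [ 0.02 -0.02  3.  ] shift before [ 0.04 -0.02  3.  ]
```

View pics/s4.png

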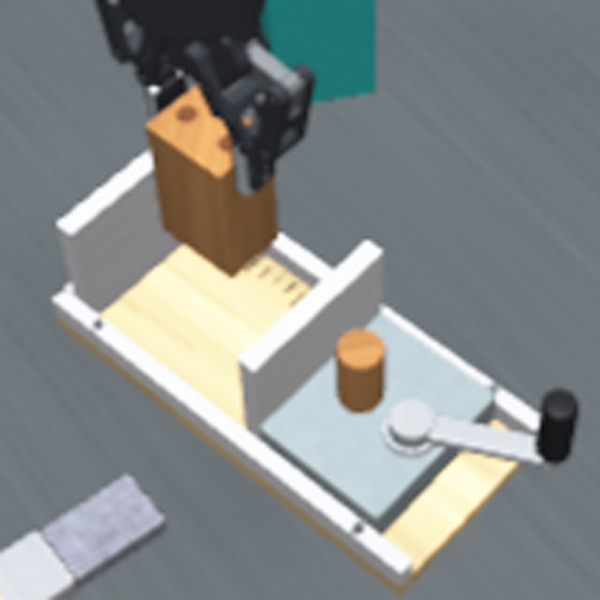

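The block hangs upright midway between the walls, with its long edge along the slide. The lever is free, with the post at (558,410). I'll lower it now.

```bash
python3 -m jog '[[0,0,0,0,0,0.9,-1],[0,0,0,0,0,0.9,-1],[0,0,0,0,0,0.7,-1],[0,0,0,0,0,0.35,-1],[0,0,0,0,0,0.1,-1]]'
python3 -m jog '[[0,0,0,0,0,0.05,-1],[0,0,0,0,0,0.03,-1],[0,0,0,0,0,0,-1]]'
```

```text
t: 16.27
tool_pos: [0.5882, -0.0803, 0.0604]
tool_rot: [-3.125, -0.319, 0.0]
contact_force: [0.6, -0.2, -1.9]
opening: 0.0554
grip_force: 43.0
t: 16.65
tool_pos: [0.5885, -0.0802, 0.0587]
tool_rot: [3.125, 0.319, 0.001]
contact_force: [0.0, -0.4, -1.5]
opening: 0.0553
grip_force: 43.0
```

```bash
python3 -m jog '[[0,0,0,0,0,0.06,-1],[0,0,0,0,0,0,-1]]' | grep -E 'pos|contact'
python3 -m jog '[[0,0,0,0,0,0.05,-1],[0,0,0,0,0,0,-1]]'| grep -E 'pos|contact'
```

```text
tool_pos: [0.588, -0.0801, 0.0562]
contact_force: [0.7, 0.6, -2.8]
tool_pos: [0.588, -0.0801, 0.0546]
contact_force: [-0.4, 0.7, -1.1]
```

```bash
python3 -m jog '[[0,0,0,0,0,0.04,-1],[0,0,0,0,0,0,-1]]' | grep -E 'pos|contact'
python3 -m jog '[[0,0,0,0,0,0.04,-1],[0,0,0,0,0,0,-1]]'| grep -E 'pos|contact'
```

```text
tool_pos: [0.588, -0.0801, 0.0534]
contact_force: [-0.4, 0.5, -2.2]
tool_pos: [0.5884, -0.0801, 0.053]
contact_force: [-1.5, 1.4, 1.4]
```

```bash
python3 -m jog '[[0,0,0,0,0,0,0.35],[0,0,0,0,0,0,0.5],[0,0,0,0,0,0,0.55],[0,0,0,0,0,-0.3,0.55],[0,0,0,0,0,-0.8,0.55]]'
python3 -m jog '[[0,0,0,0,0,-1,0.55],[0,0,0,0,0,-1,0.55],[0,0,0,0,0,-1,0.55],[0,0,0,0,-1,-0.5,-1],[0,0,0,0,-1,0,-1]]'
python3 -m jog '[[0,0,0,0,-1,0,-1],[0,0,0,0,-1,0,-1],[0,0,0,0,-0.8,0,-1]]'
python3 -c "
from h import *
p=f2w(-0.5,84);go(*p,.068,-78.2)
d=cam('scene');crop(d,235,170,160,160,3.75,'pics/s5.png')"
```

```text
t: 18.27
tool_pos: [0.587, -0.0799, 0.0847]
tool_rot: [-3.124, -0.319, 0.004]
contact_force: [-0.6, -0.2, 0.7]
opening: 0.0664
grip_force: 0.0
t: 18.9
tool_pos: [0.5772, -0.0212, 0.1936]
tool_rot: [3.124, 0.317, 0.008]
contact_force: [0.4, 1.0, 0.3]
opening: 0.0303
grip_force: 0.0
t: 19.27
tool_pos: [0.5589, 0.0619, 0.1913]
tool_rot: [3.125, 0.32, 0.002]
contact_force: [0.6, 0.1, 0.3]
opening: 0.0003
grip_force: 0.0
t 19.27 at [0.5589 0.0619 0.1913] ya -78.32 tilt 0.06 op 0.0003 F [0.6 0.1 0.3]
turn [ 0.   -0.01 -0.02] shift after [-0.04  0.01  4.11] shift before [-0.05  0.01  4.11]
```

View pics/s5.png

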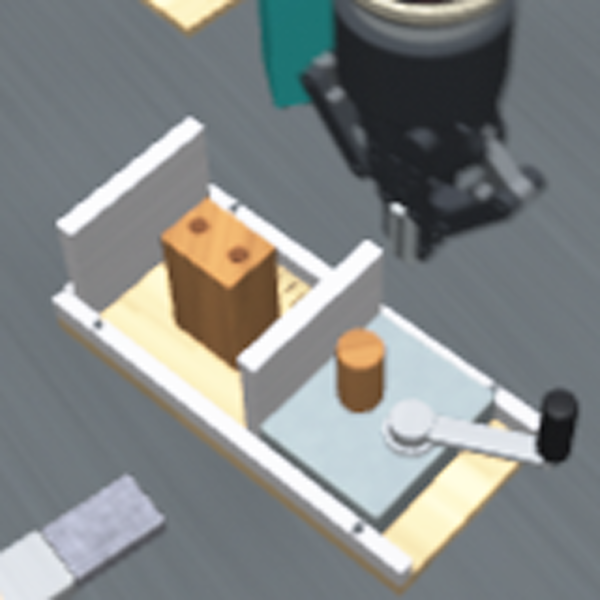

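The block stands upright and released in the frame with its top at (220,240), square to the walls. Next I'll push the knob with the fingers shut.

```bash
python3 -m jog '[[0,0,0,-0.04,-0.15,0.5,-1],[0,0,0,0,0,1,-1],[0,0,0,0,0,1,-1],[0,0,0,0,0,1,-1],[0,0,0,0,0,0.6,-1]]'
python3 -m jog '[[0,0,0,0,0.3,0,-1],[0,0,0,0,0.2,0,-1]]'
python3 -c "
from h import *
p=f2w(-0.5,84);go(*p,.068,-78.2)"
```

```text
t: 19.95
tool_pos: [0.5556, 0.0643, 0.0648]
tool_rot: [-3.125, -0.317, 0.005]
contact_force: [-0.1, 0.3, -0.2]
opening: 0.0003
grip_force: 0.0
t: 20.2
tool_pos: [0.5611, 0.0495, 0.0686]
tool_rot: [3.125, 0.318, 0.003]
contact_force: [-0.1, -0.2, 0.6]
opening: 0.0003
grip_force: 0.0
t 20.20 at [0.5611 0.0495 0.0686] ya -78.38 tilt 0.12 op 0.0003 F [-0.1 -0.2  0.6]
turn [ 0.01 -0.02 -0.04] shift after [-0.03 -0.41  0.02] shift before [-0.03 -0.41  0.02]
```

```bash
for k in 1; do python3 -m jog '[[0,0,0,0,0.3,0,-1],[0,0,0,0,0.3,0,-1],[0,0,0,0,0.3,0,-1],[0,0,0,0,0.3,0,-1],[0,0,0,0,0.3,0,-1]]'; python3 -m jog '[[0,0,0,0,0.25,0,-1],[0,0,0,0,0.25,0,-1],[0,0,0,0,0,0,-1]]'; done
python3 -c "
from h import *
p=f2w(-0.5,-6);go(*p,.068,-78.2)
d=cam('top');S=cam('scene')
for c,n in((d,'top'),(S,'scene')): cv2.imwrite('pics/'+n+'6.png',c['img'][:,:,::-1])"
```

```text
t: 20.82
tool_pos: [0.5694, 0.006, 0.0677]
tool_rot: [-3.125, -0.319, -0.001]
contact_force: [0.9, 4.0, 3.3]
opening: 0.0001
grip_force: 2.0
t: 21.2
tool_pos: [0.5718, -0.0097, 0.0669]
tool_rot: [3.124, 0.318, -0.002]
contact_force: [-0.2, -0.2, 0.7]
opening: 0.0002
grip_force: 0.0
t 21.20 at [ 0.5718 -0.0097  0.0669] ya -78.37 tilt 0.12 op 0.0002 F [-0.2 -0.2  0.7]
turn [ 0.02  0.02 -0.03] shift after [ 0.02  0.58 -0.04] shift before [ 0.02  0.58 -0.03]
```

```bash
python3 -m jog '[[0,0,0,0,0.15,0,-1],[0,0,0,0,0.15,0,-1]]'|grep -E 'pos|contact'
python3 -m jog '[[0,0,0,0,0.1,0,-1],[0,0,0,0,0.05,0,-1]]'|grep -E 'pos|contact'
python3 -m jog '[[0,0,0,0,0.05,0,-1],[0,0,0,0,0.03,0,-1]]'|grep -E 'pos|contact'
```

```text
tool_pos: [0.573, -0.0167, 0.0666]
contact_force: [-1.6, 3.5, -0.1]
tool_pos: [0.5741, -0.0216, 0.0666]
contact_force: [-2.5, 3.6, -2.7]
tool_pos: [0.5751, -0.024, 0.0671]
contact_force: [-1.5, 3.3, -1.7]
```

```bash
for i in 1; do python3 -m jog '[[0,0,0,0,0.07,0,-1],[0,0,0,0,0.03,0,-1]]'|grep -E 'pos|contact'
python3 -m jog '[[0,0,0,0,0.07,0,-1],[0,0,0,0,0.03,0,-1]]'|grep -E 'pos|contact'
python3 -m jog '[[0,0,0,0,0.07,0,-1],[0,0,0,0,0.03,0,-1]]'|grep -E 'pos|contact'; done
python3 -c "
from h import *
o=status.get_obs();print(((o['tool_pos'][:2]-FR['o'])@FR['M']*1e3))"
```

```text
tool_pos: [0.576, -0.027, 0.0674]
contact_force: [-1.5, 2.7, -3.0]
tool_pos: [0.5766, -0.0299, 0.0674]
contact_force: [-1.8, 3.8, -2.6]
tool_pos: [0.5766, -0.0302, 0.0673]
contact_force: [-3.1, 14.0, -0.4]
[-0.3896788  -9.51578496]
```

```bash
python3 -m jog '[[0,0,0,0,-0.4,0,-1],[0,0,0,0,0,-1,-0.5],[0,0,0,0,0,-1,0],[0,0,0,-1,0,-1,0.1],[0,0,0,-1,0,-1,0.1]]'
python3 -m jog '[[0,0,0,-1,0,-0.5,0.1],[0,0,0,-1,0,0,0.1],[0,0,0,-1,0,0,0.1],[0,0,0,-1,0,0,0.1]]'
python3 -c "
from h import *
d=cam('top');S=cam('scene')
a=cv2.resize(d['img'][185:275,250:380],None,fx=4.5,fy=4.5,interpolation=2);b=cv2.resize(S['img'][200:330,245:385],None,fx=4,fy=4,interpolation=2)
cv2.imwrite('pics/t7.png',a[:,:,::-1]);cv2.imwrite('pics/s7.png',b[:,:,::-1])
for c in(d,S):
  im=c['img'];h=cv2.cvtColor(im,cv2.COLOR_RGB2HSV)
  for n,m in(('dark',cv2.inRange(im,(0,0,0),(38,38,38))),('orange',cv2.inRange(h,(5,125,100),(20,255,255)))):
    _,_,st,ce=cv2.connectedComponentsWithStats(m)
    for s,e in zip(st[1:],ce[1:]):
      if s[4]>15 and (225<e[0]<390) and 180<e[1]<330 and s[4]<3000: print(n,s,e.round(1))
go(.5,0,.2,-78.2)
"
```

```text
t: 23.42
tool_pos: [0.5163, -0.0342, 0.1898]
tool_rot: [3.122, 0.319, 0.005]
contact_force: [0.4, -0.2, 0.8]
opening: 0.0471
grip_force: 0.0
t: 23.92
tool_pos: [0.3983, -0.0585, 0.2039]
tool_rot: [3.122, 0.318, 0.005]
contact_force: [0.2, -0.5, 0.5]
opening: 0.0467
grip_force: 0.0
orange [334 207  20  19 279] [343.9 216.5]
orange [314 219   8   9  57] [317.7 223.2]
dark [350 260   9  13  86] [353.7 265.9]
orange [266 215  28  33 464] [277.1 228.4]
orange [299 239  12  21 202] [304.4 249. ]
t 24.02 at [ 0.3977 -0.0586  0.2036] ya -78.45 tilt 0.28 op 0.0467 F [ 0.7 -0.1  0.1]
turn [ 0.05 -0.03 -0.05] shift after [ 3.74 -1.21  0.12] shift before [ 3.73 -1.23  0.13]
```

```bash
python3 -c "
from h import *
d=cam('top');S=cam('scene')
i0={'t':cv2.imread('pics/top0.png')[:,:,::-1],'s':cv2.imread('pics/scene0.png')[:,:,::-1]}
def comps(im,kind):
  m=cv2.inRange(cv2.cvtColor(im,cv2.COLOR_RGB2HSV),(5,125,100),(20,255,255)) if kind=='o' else cv2.inRange(im,(0,0,0),(45,45,45))
  _,_,st,ce=cv2.connectedComponentsWithStats(m)
  return [(s,e.round(2)) for s,e in zip(st[1:],ce[1:]) if s[4]>12 and 240<e[0]<385 and 190<e[1]<300 and s[4]<600]
F=lambda c,px,z:((plane(c,[px],z)[0][:2]-FR['o'])@FR['M']*1e3).round(1)
for n,c,im in(('t0',d,i0['t'].copy()),('t',d,d['img']),('s0',S,i0['s'].copy()),('s',S,S['img'])):
  for k in 'od':
    for s,e in comps(im,k): print(n,k,s,e,'mid z.07:',F(c,e,.069),'z.082',F(c,e,.082))
"
```

```text
t0 o [286 226   8   8  52] [289.87 229.54] mid z.07: [ 0.4 46.9] z.082 [-1.5 46.7]
t o [334 207  20  20 276] [343.86 216.48] mid z.07: [   4.3 -102.2] z.082 [   2.3 -101.2]
t o [314 219   8   9  56] [317.73 223.23] mid z.07: [  1.3 -29.7] z.082 [ -0.6 -29.3]
s0 o [325 258  12  21 216] [330.62 268.05] mid z.07: [-1. 46.] z.082 [ 5.5 51.7]
s0 d [366 248   9  14  99] [369.78 254.67] mid z.07: [-83.2  86.7] z.082 [-75.5  91.7]
s o [266 215  28  33 465] [277.14 228.33] mid z.07: [  -1.3 -116.9] z.082 [   5.1 -108.6]
s o [299 239  12  21 203] [304.44 249.01] mid z.07: [ -0.3 -30.1] z.082 [  6.1 -23.2]
s d [350 258   9  15  93] [353.77 265.44] mid z.07: [-38.6  78.6] z.082 [-31.6  83.7]
```

```bash
python3 -m jog '[[0,0,1,0,0,0,0.1],[0,0,1,0,0,0,0.1],[0,0,1,0,0,0,0.1],[0,0,1,0,0,0,0.1],[0,0,1,0,0,0,0.1]]' >/dev/null
python3 -m jog '[[0,0,1,0,0,0,0.1],[0,0,1,0,0,0,0.1],[0,0,1,0,0,0,0.1],[0,0,1,0,0,0,0.1],[0,0,1,0,0,0,0.1]]' >/dev/null
python3 -m jog '[[0,0,1,0,0,0,0.1],[0,0,1,0,0,0,0.1],[0,0,0.5,0,0,0,0.1]]'
python3 -c "
from h import *
p=f2w(-37.5,79.5);print(p);go(*p,.067,-141.2)"
```

```text
t: 25.75
tool_pos: [0.3995, -0.0576, 0.2029]
tool_rot: [2.836, -1.35, 0.002]
contact_force: [-0.5, 0.3, 0.0]
opening: 0.0466
grip_force: 0.0
[0.52234494 0.04955146]
t 25.75 at [ 0.3995 -0.0576  0.2029] ya -140.92 tilt 0.09 op 0.0466 F [-0.5  0.3  0. ]
turn [-0.   -0.02  0.06] shift after [-0.22 -5.43  4.53] shift before [-0.2  -5.43  4.53]
```

```bash
python3 -m jog '[[0,0,0.06,-0.04,-0.9,0,0.1],[0,0,0,-0.04,-0.9,0,0.1],[0,0,0,-0.04,-0.9,0,0.1],[0,0,0,-0.04,-0.9,0,0.1],[0,0,0,-0.04,-0.9,0.3,0.1]]'
python3 -m jog '[[0,0,0,0,-0.93,0.4,0.1],[0,0,0,0,0,1,0.1],[0,0,0,0,0,1,0.1],[0,0,0,0,0,1,0.1],[0,0,0,0,0,0.8,0.1]]'
python3 -c "
from h import *
p=f2w(-37.5,79.5);go(*p,.067,-141.2)"
```

```text
t: 26.38
tool_pos: [0.5022, 0.0328, 0.1945]
tool_rot: [-2.834, 1.355, -0.005]
contact_force: [-1.1, -0.4, -0.3]
opening: 0.047
grip_force: 0.0
t: 27.0
tool_pos: [0.5222, 0.0498, 0.0661]
tool_rot: [2.834, -1.355, 0.001]
contact_force: [-0.6, 0.8, -0.5]
opening: 0.0474
grip_force: 0.0
t 27.00 at [0.5222 0.0498 0.0661] ya -141.11 tilt 0.04 op 0.0474 F [-0.6  0.8 -0.5]
turn [ 0.   -0.01  0.02] shift after [ 0.01  0.   -0.03] shift before [ 0.01  0.   -0.03]
```

```bash
python3 -m jog '[[0,0,0,0,0.25,0,0.1],[0,0,0,0,0.2,0,0.1],[0,0,-1,0.04,0.233,0,0.1],[0,0,-1,0.04,0.233,0,0.1],[0,0,-1,0.04,0.233,0,0.1]]'|grep -E 'pos|contact'
python3 -m jog '[[0,0,-1,0.04,0.233,0,0.1],[0,0,-1,0.04,0.233,0,0.1],[0,0,-1,0.04,0.233,0,0.1],[0,0,-1,0.04,0.233,0,0.1],[0,0,-1,0.04,0.233,0,0.1]]'|grep -E 'pos|contact'
python3 -m jog '[[0,0,-1,0.04,0.233,0,0.1],[0,0,-1,0.04,0.233,0,0.1],[0,0,-1,0.04,0.233,0,0.1],[0,0,-1,0.04,0.233,0,0.1]]'|grep -E 'pos|contact'
python3 -c "
from h import *
p=f2w(-81,9.5-13.5);go(*p,.067,-78.2)"
```

```text
tool_pos: [0.5, 0.0237, 0.0696]
contact_force: [1.9, 1.3, -1.6]
tool_pos: [0.4904, -0.0101, 0.0699]
contact_force: [2.0, 2.2, -0.1]
tool_pos: [0.4934, -0.0379, 0.0699]
contact_force: [1.1, 2.5, 0.9]
t 28.75 at [ 0.4934 -0.0379  0.0699] ya -81.01 tilt 0.32 op 0.0470 F [1.1 2.5 0.9]
turn [ 0.01 -0.06 -0.56] shift after [0.08 0.12 0.1 ] shift before [0.09 0.12 0.1 ]
```

Now the last few degrees, up to the lever's stop.

```bash
python3 -m jog '[[0,0,-0.56,0.02,0.13,0,0.1],[0,0,0,0,0.05,0,0.1]]'|grep -E 'pos|contact'
python3 -m jog '[[0,0,0,0,0.06,0,0.1],[0,0,0,0,0.04,0,0.1]]'|grep -E 'pos|contact'
python3 -m jog '[[0,0,0,0,0.05,0,0.1],[0,0,0,0,0.02,0,0.1]]'|grep -E 'pos|contact'
```

```text
tool_pos: [0.4944, -0.0431, 0.0696]
contact_force: [-0.2, 2.9, 2.0]
tool_pos: [0.4943, -0.0434, 0.0693]
contact_force: [-2.0, 13.6, 8.3]
tool_pos: [0.4943, -0.0436, 0.0692]
contact_force: [-2.0, 17.6, 9.1]
```

```bash
python3 -m jog '[[0,0,0,0,-0.5,0,0.1],[0,0,0,0,-0.1,-0.6,0.1],[0,0,0,0,0,-1,0.1],[0,0,0,0,0,-1,1],[0,0,0,-0.8,0,-1,1]]' >/dev/null
python3 -m jog '[[0,0,-0.6,-1,0,-0.5,1],[0,0,-1,-1,0,0,1],[0,0,-1,-1,0,0,1],[0,0,-1,0,0,0,1],[0,0,-1,0,0,0,1]]' >/dev/null
python3 -m jog '[[0,0,-1,0,0,0,1],[0,0,-1,0,0,0,1],[0,0,-1,0,0,0,1],[0,0,-1,0,0,0,1],[0,0,-1,0,0,0,1]]' >/dev/null
python3 -m jog '[[0,0,-1,0,0,0,1],[0,0,-1,0,0,0,1],[0,0,-1,0,0,0,1],[0,0,-1,0,0,0,1],[0,0,-1,0,0,0,1]]'
python3 -c "
from h import *
d=cam('top');S=cam('scene')
def comps(im,kind):
  m=cv2.inRange(cv2.cvtColor(im,cv2.COLOR_RGB2HSV),(5,125,100),(20,255,255)) if kind=='o' else cv2.inRange(im,(0,0,0),(45,45,45))
  _,_,st,ce=cv2.connectedComponentsWithStats(m)
  return [(s,e.round(2)) for s,e in zip(st[1:],ce[1:]) if s[4]>12 and 240<e[0]<385 and 190<e[1]<300 and s[4]<600]
F=lambda c,px,z:((plane(c,[px],z)[0][:2]-FR['o'])@FR['M']*1e3).round(1)
for n,c in(('t',d),('s',S)):
  for k in 'od':
    for s,e in comps(c['img'],k): print(n,k,s,e,'mid z.07:',F(c,e,.069),'z.1',F(c,e,.1))
a=cv2.resize(d['img'][185:275,250:380],(650,450),interpolation=2);b=cv2.resize(S['img'][200:330,245:385],(560,520),interpolation=2)
cv2.imwrite('pics/s8.png',b[:,:,::-1]);cv2.imwrite('pics/t8.png',a[:,:,::-1])
go(*f2w(0,-98.6),.2,11.8)
"
```

```text
t: 32.0
tool_pos: [0.3801, -0.0596, 0.1917]
tool_rot: [2.319, 2.116, -0.0]
contact_force: [0.2, -0.6, 0.6]
opening: 0.0852
grip_force: 0.0
t o [334 207  20  19 276] [343.85 216.48] mid z.07: [   4.3 -102.2] z.1 [ -0.3 -99.6]
t o [314 219   8   9  56] [317.73 223.23] mid z.07: [  1.3 -29.7] z.1 [ -3.3 -28.7]
s o [266 215  28  33 465] [277.13 228.38] mid z.07: [  -1.2 -116.8] z.1 [ 14.1 -96.9]
s o [299 239  12  21 203] [304.44 249.01] mid z.07: [ -0.3 -30.1] z.1 [ 15.  -13.6]
s d [338 228   8  15  95] [341.39 235.11] mid z.07: [-83.3   5.6] z.1 [-64.7  20.8]
t 32.10 at [ 0.3802 -0.0595  0.1916] ya -5.39 tilt 0.12 op 0.0854 F [ 0.  -0.6  0.2]
turn [ 0.01  0.02 -3.44] shift after [-3.35  6.61 -0.28] shift before [-1.25  7.31 -0.27]
```

```bash
python3 -m jog '[[0,0,-0.86,0,0,0,1],[0,0,-0.86,0,0,0,1],[0,0,-0.86,0,0,0,1],[0,0,-0.86,0,0,0,1],[0,0,0,-0.48,0.944,0,1]]' >/dev/null
python3 -m jog '[[0,0,0,-0.48,0.944,0,1],[0,0,0,-0.48,0.944,0,1],[0,0,0,-0.48,0.944,0,1],[0,0,0,-0.48,0.944,0,1],[0,0,0,-0.48,0.944,0,1]]' >/dev/null
python3 -m jog '[[0,0,0,-0.48,0.944,0,1],[0,0,0,0,0,0,1]]'
python3 -c "
from h import *
go(*f2w(0,-98.8),.056,11.8)"
```

```text
t: 33.6
tool_pos: [0.5959, -0.1178, 0.1907]
tool_rot: [1.982, 2.437, -0.001]
contact_force: [-0.2, -0.1, 0.7]
opening: 0.0854
grip_force: 0.0
t 33.60 at [ 0.5959 -0.1178  0.1907] ya 11.75 tilt 0.04 op 0.0854 F [-0.2 -0.1  0.7]
turn [-0.    0.01 -0.01] shift after [ 0.01 -0.03  4.49] shift before [ 0.02 -0.03  4.49]
```

```bash
python3 -m jog '[[0,0,0,0,0,1,1],[0,0,0,0,0,1,1],[0,0,0,0,0,1,1],[0,0,0,0,0,1,1],[0,0,0,0,0,0.49,1]]'|grep -E 'pos|contact'
python3 -m jog '[[0,0,0,0,0,0,-1],[0,0,0,0,0,0,-1],[0,0,0,0,0,0,-1],[0,0,0,0,0,0,-1],[0,0,0,0,0,0,-1]]' 40
python3 -m jog '[[0,0,0,0,0,0,-1]]'
```

```text
tool_pos: [0.5931, -0.1165, 0.0542]
contact_force: [-0.2, -0.1, 0.6]
t: 34.85
tool_pos: [0.5976, -0.117, 0.0586]
tool_rot: [1.977, 2.435, 0.006]
contact_force: [4.8, 3.0, 4.9]
opening: 0.0392
grip_force: 44.8
t: 34.98
tool_pos: [0.5976, -0.117, 0.0586]
tool_rot: [1.976, 2.435, 0.006]
contact_force: [5.5, 3.1, 5.6]
opening: 0.0391
grip_force: 44.8
```

```bash
python3 -m jog '[[0,0,0,0,0,-0.1,-1],[0,0,0,0,0,-0.3,-1],[0,0,0,0,0,-0.6,-1],[0,0,0,0,0,-0.8,-1],[0,0,0,0,0,-0.8,-1]]'
python3 -m jog '[[0,0,0,0,0,-0.8,-1],[0,0,0,0,0,-0.8,-1],[0,0,0,0,0,-0.5,-1],[0,0,0,0,0,0,-1]]'
python3 -c "
from h import *
go(.41,.357,.195,11.8)"
```

```text
t: 35.6
tool_pos: [0.5918, -0.1178, 0.1304]
tool_rot: [-1.977, -2.435, 0.009]
contact_force: [0.8, -4.2, -10.5]
opening: 0.0388
grip_force: 42.9
t: 36.1
tool_pos: [0.5952, -0.1171, 0.198]
tool_rot: [1.979, 2.438, 0.001]
contact_force: [-0.3, -0.5, -1.3]
opening: 0.0392
grip_force: 44.0
t 36.10 at [ 0.5952 -0.1171  0.198 ] ya 11.85 tilt 0.10 op 0.0392 F [-0.3 -0.5 -1.3]
turn [0.02 0.01 0.01] shift after [16.73 -2.81  0.1 ] shift before [16.74 -2.8   0.08]
```

```bash
python3 -m jog '[[0,0,0,0.5,-0.08,0,-1],[0,0,0,0.9,-0.15,0,-1],[0,0,0,0.9,-0.15,0,-1],[0,0,0,0.9,-0.15,0,-1],[0,0,0,0.9,-0.15,0,-1]]' >/dev/null
python3 -m jog '[[0,0,0,0.9,-0.15,0,-1],[0,0,0,0.9,-0.15,0,-1],[0,0,0,0.9,-0.15,0,-1],[0,0,0,0.9,-0.15,0,-1],[0,0,0,0.9,-0.15,0,-1]]' >/dev/null
python3 -m jog '[[0,0,0,0.9,-0.15,0,-1],[0,0,0,0.9,-0.15,0,-1],[0,0,0,0.9,-0.15,0,-1],[0,0,0,0.9,-0.15,0,-1],[0,0,0,0.9,-0.15,0,-1]]' >/dev/null
python3 -m jog '[[0,0,0,0.9,-0.15,0,-1],[0,0,0,0.9,-0.15,0,-1],[0,0,0,0.9,-0.15,0,-1],[0,0,0,0.9,-0.15,0,-1],[0,0,0,0.1,-0.05,0,-1]]'
python3 -m jog '[[0,0,0,0,0,1,-1],[0,0,0,0,0,1,-1],[0,0,0,0,0,0.8,-1],[0,0,0,0,0,0.6,-1],[0,0,0,0,0,0,-1]]'
python3 -c "
from h import *
go(.41,.357,.06,11.8)
S=cam('scene');crop(S,390,250,180,180,3.3,'pics/s9.png')"
```

```text
t: 38.6
tool_pos: [0.4056, 0.3603, 0.1957]
tool_rot: [-1.975, -2.442, 0.003]
contact_force: [-0.0, 0.8, -1.5]
opening: 0.039
grip_force: 44.0
t: 39.22
tool_pos: [0.4067, 0.3579, 0.0928]
tool_rot: [-1.979, -2.438, 0.006]
contact_force: [-0.2, -0.1, -0.8]
opening: 0.0392
grip_force: 43.9
t 39.23 at [0.4067 0.3579 0.0928] ya 11.85 tilt 0.23 op 0.0392 F [-0.2 -0.1 -0.8]
turn [-0.04  0.02  0.01] shift after [-0.05  0.1   1.09] shift before [-0.05  0.11  1.09]
```

View pics/s9.png

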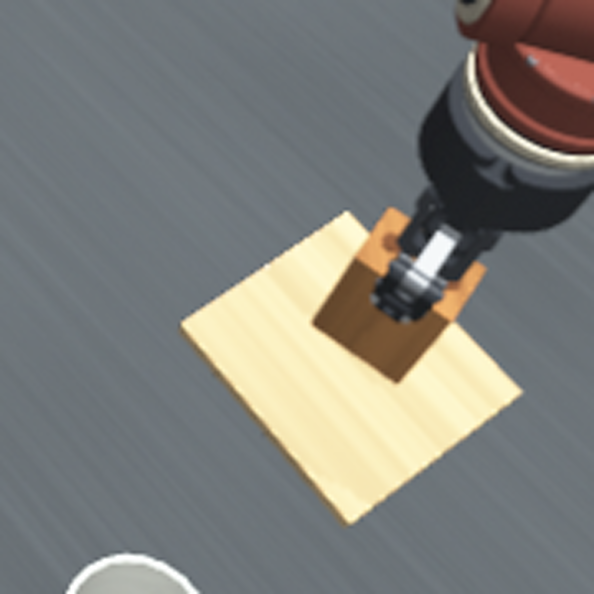

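The block hangs upright over the board with its lower edge at (397,380); the board centre is near (350,365). I'll lower it until it touches.

```bash
python3 -m jog '[[0,0,0,-0.05,0.1,0.4,-1],[0,0,0,0,0,0.3,-1],[0,0,0,0,0,0.15,-1],[0,0,0,0,0,0,-1]]'|grep -E 'pos|contact'
python3 -m jog '[[0,0,0,0,0,0.1,-1],[0,0,0,0,0,0,-1]]'|grep -E 'pos|contact'
python3 -m jog '[[0,0,0,0,0,0.06,-1],[0,0,0,0,0,0,-1]]'|grep -E 'pos|contact'
```

```text
tool_pos: [0.4111, 0.3579, 0.0686]
contact_force: [0.4, 0.9, -1.5]
tool_pos: [0.4114, 0.3581, 0.0662]
contact_force: [-0.8, -0.8, -1.7]
tool_pos: [0.4114, 0.358, 0.0643]
contact_force: [-0.5, -0.8, -1.8]
```

```bash
python3 -m jog '[[0,0,0,0,0,0.06,-1],[0,0,0,0,0,0,-1]]'|grep -E 'pos|contact'
python3 -m jog '[[0,0,0,0,0,0.05,-1],[0,0,0,0,0,0,-1]]'|grep -E 'pos|contact'
python3 -m jog '[[0,0,0,0,0,0.05,-1],[0,0,0,0,0,0,-1]]'|grep -E 'pos|contact'
```

```text
tool_pos: [0.4113, 0.358, 0.0624]
contact_force: [-0.6, -0.9, -1.6]
tool_pos: [0.4113, 0.358, 0.0609]
contact_force: [0.2, 0.9, -2.0]
tool_pos: [0.4113, 0.358, 0.0594]
contact_force: [0.2, -0.2, -1.0]
```

```bash
python3 -m jog '[[0,0,0,0,0,0.05,-1],[0,0,0,0,0,0,-1]]'|grep -E 'pos|contact'
```

```text
tool_pos: [0.4116, 0.3582, 0.0585]
contact_force: [-0.4, 0.4, 0.2]
```

```bash
python3 -m jog '[[0,0,0,0,0,0.04,-1],[0,0,0,0,0,0,-1]]'|grep -E 'pos|contact'
python3 -m jog '[[0,0,0,0,0,0,0],[0,0,0,0,0,0,0.3],[0,0,0,0,0,0,0.5],[0,0,0,0,0,0,0.5],[0,0,0,0,0,-0.3,0.5]]'
python3 -m jog '[[0,0,0,0,0,-0.8,0.5],[0,0,0,0,0,-1,0.5],[0,0,0,0,0,-1,0.5],[0,0,0,-0.5,0,-1,0.5],[0,0,0,-1,0,-0.5,0.5]]' >/dev/null
python3 -m jog '[[0,0,0,-1,0,0,0.5],[0,0,0,-1,0,0,0.5],[0,0,0,-1,0,0,0.5],[0,0,0,-1,0,0,0.5],[0,0,0,0,0,0,0.5]]'
python3 - <<'E'
from h import *
d=cam('top');S=cam('scene')
def comps(im,k,x0,x1,y0,y1):
  m=cv2.inRange(cv2.cvtColor(im,cv2.COLOR_RGB2HSV),(5,125,90),(20,255,255)) if k=='o' else cv2.inRange(im,(0,0,0),(45,45,45))
  _,_,st,ce=cv2.connectedComponentsWithStats(m)
  return [(s,e.round(2)) for s,e in zip(st[1:],ce[1:]) if 12<s[4]<2500 and x0<e[0]<x1 and y0<e[1]<y1]
for s,e in comps(d['img'],'o',135,215,250,330): print('top block',s,e,plane(d,[e],.102)[0],plane(d,[e],.057)[0])
for s,e in comps(S['img'],'o',430,560,290,420): print('scene block',s,e,plane(S,[e],.057)[0])
print('expected scene bbox',cv2.boundingRect(np.array(proj(S,[[.4105+a,.358+b,c] for a in(-.0225,.0225) for b in(-.03,.03) for c in(.012,.102)]),np.float32)))
F=lambda c,px,z:((plane(c,[px],z)[0][:2]-FR['o'])@FR['M']*1e3).round(1)
for k in 'od':
  for n,c in(('t',d),('s',S)):
    for s,e in comps(c['img'],k,240,385,190,300): print(n,k,s,e,F(c,e,.069))
E
```

```text
tool_pos: [0.4117, 0.3584, 0.0584]
contact_force: [-2.8, -1.9, 6.2]
t: 42.15
tool_pos: [0.4108, 0.3576, 0.0653]
tool_rot: [-1.98, -2.438, 0.003]
contact_force: [0.1, -0.1, 0.0]
opening: 0.0639
grip_force: 0.0
t: 43.4
tool_pos: [0.4458, 0.1954, 0.1956]
tool_rot: [1.983, 2.436, 0.001]
contact_force: [-0.4, 0.1, 0.7]
opening: 0.0643
grip_force: 0.0
top block [152 281  13  17 171] [157.8  290.06] [0.40676047 0.36706699 0.102     ] [0.40834914 0.37940981 0.057     ]
scene block [ 479  324   49   50 1315] [502.79 348.76] [0.4092592  0.35888184 0.057     ]
expected scene bbox (475, 319, 57, 58)
t o [314 219   8   9  56] [317.73 223.23] [  1.3 -29.7]
s o [299 239  12  21 202] [304.42 249.04] [ -0.2 -30.1]
s d [338 228   8  15  94] [341.45 235.18] [-83.2   5.9]
```

```bash
python3 -c "
from station import finish_job; print(finish_job())"
```

```text
the job is handed in; nothing more can be done
None
```

The job is handed in, with no verdict returned: the camera images put the carriage at about 0.089 m with the lever locked, and the block standing released near the centre of the board; the handled clock read about 43 s of 72 s, and I never went near the bottle, cup or brush.

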